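# Stroke the pill organiser's lids shut

## Robot

A 6-joint arm with a two-finger parallel gripper is mounted at the origin on the work surface. World frame = base frame: x ahead of the robot, y to its left, z up, the work surface at z = 0. Lengths are in m, angles in rad, forces in N, time in s.
With the tool pointing down it reaches from about 0.25 to 0.8 m from the base axis. Payload 8.5 kg.
Tool frame: the origin (TCP) lies at the very end of the fingers, on their centre line; the grasp point (between the pads) lies 19 mm behind it; z points along the fingers, x is the direction in which the jaws open and shut, and the axes are right-handed (so a half turn about z gives the same grasp; the last joint's range is limited). The gripper opens to 85 mm and grips with 20 to 120 N. Pads are 22 mm wide; open, the fingers measure 114 mm over their backs; the gripper's body (76 mm by 85 mm) begins 54 mm behind the grasp point. The pads swing forward as they close: fully open they stand 13 mm farther back than shut.
Start: joints at [1.3, 0.238, -0.013, 1.319, 0, 1.571], TCP at [0.14, 0.506, 0.231] pointing down, gripper open.
Joint ranges: [-2.66, 2.66], [-1.03, 1.9], [-1.14, 1.46], [-1.82, 2.27], [-1.45, 1.34], [-3.14, 3.14]. Speed limits (rad/s): [2.22, 2.22, 2.79, 3.14, 3.14, 3.14].

## Interface

Orientations are given as a unit quaternion [x, y, z, w].
In Python, from station import state, read_camera, finish_job gives the robot as it stands.
- The arm moves only by the tool play_rows, never from a script. Its argument "rows" is one flat list of numbers, 7 for each row, row after row: the turn, a rotation vector about the tool's x, y, z in rad, then the shift along the tool's x, y, z in m, then the opening, from -1 (shut) to 1 (fully open). In form: [rx, ry, rz, dx, dy, dz, fingers, rx, ry, rz, dx, dy, dz, fingers, ...]. A call has 1 to 20 rows; each row shifts and turns the pose as measured when the row begins, along the tool's axes as they then stand; what a row does not reach is not made up. A row lasts 1/12 s, in which the tool goes at most 41.7 mm and 7.16 degrees, less where a joint would pass 70% of its speed; a pose out of reach is approached as far as the arm can. A call with a gripper value outside its range is refused whole. The fingers move at their own pace and stop on an object; "newtons" is the grip in N (left out, the last holds). Time passes only in rows, so rows that do not move let the fingers close. It gives the time, the measured TCP pose, the force and the opening at its end, in the units of the state.
- state(): the state, without advancing time (a new reading comes with each control period).
- read_camera(name): name is "scene" or "top" or "wrist"; returns a dict with "image" (384x512x3 uint8, blue, green, red), "range_z" (384x512 float32, m along the optical axis (not along the pixel's ray), 0 where there is no reading), "mtx" (3x3 intrinsics, pixels), "dist" ([k1, k2, p1, p2, k3] as OpenCV has them; the pictures are not rectified), "R" (3x3) and "t" (3): a world point X has camera coordinates R X + t. Camera axes: x right, y down, z forward; pixel columns grow to the right and rows downward; lengths in m; the calibration is good to about 2 mm. A picture is of the moment at which its call begins.
- finish_job(): hands the job in, once; it reports no verdict.
The state is a dict: "t": time; "qpos": joint angles; "dq": joint speeds; "joint_torque": joint torques, N m; "tcp_pos": TCP position; "tcp_rot": TCP orientation; "wrist_force": force on the tool from outside, world axes, zero at the start; "moment": the same for the moment, N m; "finger_gap": finger opening in m.
Only numpy, scipy, OpenCV 4.12 (cv2) and the standard library are available. Lean on these libraries where they do the work, as an engineer would, in place of code of your own. Each camera call takes 0.05 s, during which the arm holds its last target. There are 200 camera calls.

## Task

The seven lids of the weekly pill organiser on the windowsill are all standing ajar. Run your fingertips along the row in one light stroke, starting from the end where you meet each lid's hinge before its raised edge, so that the lids fold shut one after another, and stay close to the row until the last is shut. Do not press hard, and do not shove, tip or pick up the organiser or disturb the other things; finish with the hand clear.

Things in the scene. Friction and masses are not known exactly. Their poses are not given: they have to be found in the camera images.
- organiser: weekly pill organiser: loose grey-blue plastic box with seven compartments in a row under seven white lids, on a weighted base, 0.65 to 0.95 kg in all. 223 mm long (its x), 45 mm wide (its y), 30 mm high; origin at the centre of its underside, z up. Shut lids lie on the rim, tops 33 mm above the sill. Towards +x a fingertip meets each lid's hinge first and folds it down; towards -x it catches the raised edges
- row_start (a point): middle (y = 0) of the hinge line of lid 1, on the organiser at x = -107.5 mm, z = 33 mm (top face level); the other hinges follow every 31 mm towards +x
- row_end (a point): middle of the free edge of lid 7 when shut, top face, fixed on the organiser at x = +107.5 mm, z = 33 mm
- tumbler: clear acrylic tumbler, loose, 72 mm across, 100 mm high, origin at the centre of its underside; leave alone
- denture_pot: navy denture pot with lid, loose, 84 mm across, 112 mm high, origin at the centre of its underside; leave alone
- denture_brush: wooden-backed denture brush lying on its back, loose, 165 mm long (its x), 20 mm wide, 22 mm high, origin near the middle of its underside; leave alone
- comb: brown plastic hair comb lying flat, loose, 170 mm long (its x), 32 mm wide, 4 mm thick, origin at the middle of its underside; leave alone
- lid1 (a joint): lid 1 of 7 counted along the organiser's +x: opening angle in rad, 0 shut, 0.8 to 1.1 at the start, at most 1.4. Flat flap 29 mm long (x), 42 mm wide (y), 3 mm thick, hinged across the box on its -x edge, free +x edge raised; stays standing above about 0.7 rad, drops shut by itself once pushed below about 0.5; under 1 N folds it
- lid2 (a joint): lid 2 of 7 counted along the organiser's +x: opening angle in rad, 0 shut, 0.8 to 1.1 at the start, at most 1.4. Flat flap 29 mm long (x), 42 mm wide (y), 3 mm thick, hinged across the box on its -x edge, free +x edge raised; stays standing above about 0.7 rad, drops shut by itself once pushed below about 0.5; under 1 N folds it
- lid3 (a joint): lid 3 of 7 counted along the organiser's +x: opening angle in rad, 0 shut, 0.8 to 1.1 at the start, at most 1.4. Flat flap 29 mm long (x), 42 mm wide (y), 3 mm thick, hinged across the box on its -x edge, free +x edge raised; stays standing above about 0.7 rad, drops shut by itself once pushed below about 0.5; under 1 N folds it
- lid4 (a joint): lid 4 of 7 counted along the organiser's +x: opening angle in rad, 0 shut, 0.8 to 1.1 at the start, at most 1.4. Flat flap 29 mm long (x), 42 mm wide (y), 3 mm thick, hinged across the box on its -x edge, free +x edge raised; stays standing above about 0.7 rad, drops shut by itself once pushed below about 0.5; under 1 N folds it
- lid5 (a joint): lid 5 of 7 counted along the organiser's +x: opening angle in rad, 0 shut, 0.8 to 1.1 at the start, at most 1.4. Flat flap 29 mm long (x), 42 mm wide (y), 3 mm thick, hinged across the box on its -x edge, free +x edge raised; stays standing above about 0.7 rad, drops shut by itself once pushed below about 0.5; under 1 N folds it
- lid6 (a joint): lid 6 of 7 counted along the organiser's +x: opening angle in rad, 0 shut, 0.8 to 1.1 at the start, at most 1.4. Flat flap 29 mm long (x), 42 mm wide (y), 3 mm thick, hinged across the box on its -x edge, free +x edge raised; stays standing above about 0.7 rad, drops shut by itself once pushed below about 0.5; under 1 N folds it
- lid7 (a joint): lid 7 of 7 counted along the organiser's +x: opening angle in rad, 0 shut, 0.8 to 1.1 at the start, at most 1.4. Flat flap 29 mm long (x), 42 mm wide (y), 3 mm thick, hinged across the box on its -x edge, free +x edge raised; stays standing above about 0.7 rad, drops shut by itself once pushed below about 0.5; under 1 N folds it
Things that resemble listed ones, but are neither listed nor needed, are in the scene too. There is more than one size of the organiser; the one meant has the size given above.

How it is judged:
On the way, in this order (a step that is already met when the one before it is completed fails the run):
1. lid 1 is folded shut (value of joint lid1 below 0.15 rad), for 0.05 s.
2. lid 2 is folded shut (value of joint lid2 below 0.15 rad), for 0.05 s.
3. lid 3 is folded shut (value of joint lid3 below 0.15 rad), for 0.05 s.
4. lid 4 is folded shut (value of joint lid4 below 0.15 rad), for 0.05 s.
5. lid 5 is folded shut (value of joint lid5 below 0.15 rad), for 0.05 s.
6. lid 6 is folded shut (value of joint lid6 below 0.15 rad), for 0.05 s.
7. lid 7 is folded shut (value of joint lid7 below 0.15 rad), for 0.05 s.
At the end, for the whole second after the job is handed in: all seven lids are shut (each within 0.15 rad, about 4 mm at its free edge), and the organiser stands flat and at rest on the sill within 30 mm of where it began (value of joint each of lid1, lid2, lid3, lid4, lid5, lid6, lid7 below 0.15 rad and distance of organiser from where it was at the start of the episode below 0.03 m and angle between organiser's own z axis and vertical below 0.05 rad and linear speed of organiser below 0.01 m/s); the robot touches nothing.
It fails at once if the hand is lifted away from the row (grasp point more than 70 mm over the shut lids, fingertips some 50 mm) after the first lid is shut and before the last is (value of joint lid1 below 0.15 rad and value of joint lid7 above 0.3 rad and z of the grasp point in the frame of organiser above 0.105 m).
It fails at once if the organiser is pressed hard (over 30 N) (contact force between the fingers and organiser above 30 N).
It fails at once if the organiser is shoved more than 30 mm (distance of organiser from where it was at the start of the episode above 0.03 m).
It fails at once if the organiser is lifted more than 10 mm or tipped more than 0.15 rad (height (world z) of organiser above 0.01 m or angle between organiser's own z axis and vertical above 0.15 rad).
It fails at once if a bystander is moved more than 20 mm (distance of any of tumbler, denture_pot, denture_brush, comb from where it was at the start of the episode above 0.02 m).
It also fails if it takes over 35 s, if anything falls off the work surface, if the arm or the gripper's body presses on something with over 40 N, if the wrist force passes 120 N, or if a joint passes its speed limit or range.

## Working session

There is one attempt and no reset: what is moved stays moved. The work goes in short steps, Python scripts to look and compute and a tool call to move; the robot and the scene stay as the last step left them, time stands still between calls to the robot, and variables do not carry over. Pictures are saved under pics/ and viewed, about 8 in all and at most 12, crops included, and the job is handed in when it is done.

Besides the shell and the picture viewer there is one more tool, called as a command line: name --argument value ..., lists and objects as JSON in quotes. play_rows: Moves the arm, as the interface text tells. Its arguments: {"type":"object","properties":{"rows":{"type":"array"},"newtons":{"type":"number"}},"required":["rows"]}

```bash
mkdir -p pics; cat > h.py <<'E'
import numpy as np,cv2
from station import state,read_camera,finish_job
def cam(n):
    c=read_camera(n); return {k:(np.array(v) if not isinstance(v,dict) else v) for k,v in c.items()}
def world(c,u,v,z=None,r=2):
    p=cv2.undistortPoints(np.array([[[u,v]]],float),c["mtx"],c["dist"])[0,0]
    d=np.array([p[0],p[1],1.]);R,t=c["R"],c["t"]
    if z is None:
        w=c["range_z"][int(v)-r:int(v)+r+1,int(u)-r:int(u)+r+1];s=np.median(w[w>0])
    else:
        o=-R.T@t;e=R.T@d;s=(z-o[2])/e[2]
    return R.T@(d*s-t)
E
python3 - <<'E'
from h import *
import pickle
for n in ("top","scene"):
    c=cam(n);pickle.dump(c,open(n+".pkl","wb"));cv2.imwrite(f"pics/{n}0.png",cv2.resize(c["image"],(800,600)))
print(state())
E
```

```text
{'t': 0.1, 'qpos': array([ 1.29999893e+00,  2.38733779e-01, -1.41513619e-02,  1.31919530e+00,
        7.05375951e-06,  1.57079109e+00]), 'dq': array([ 0.00016008, -0.00249041,  0.00099299, -0.00034888,  0.00029129,
       -0.00087254]), 'joint_torque': array([ 1.93172877e-03, -5.39721286e+01,  3.46998668e+01,  1.34731786e-02,
        1.06002542e-04,  5.91728906e-06]), 'tcp_pos': array([0.14033852, 0.50551973, 0.23074233]), 'tcp_rot': array([ 7.96082375e-01,  6.05187938e-01, -5.13265356e-04,  3.85753752e-04]), 'wrist_force': array([-0.96553178, -0.40041982,  1.05655394]), 'moment': array([-0.00227792,  0.0109003 , -0.02718733]), 'finger_gap': 0.08542950007050537}
```

View pics/top0.png

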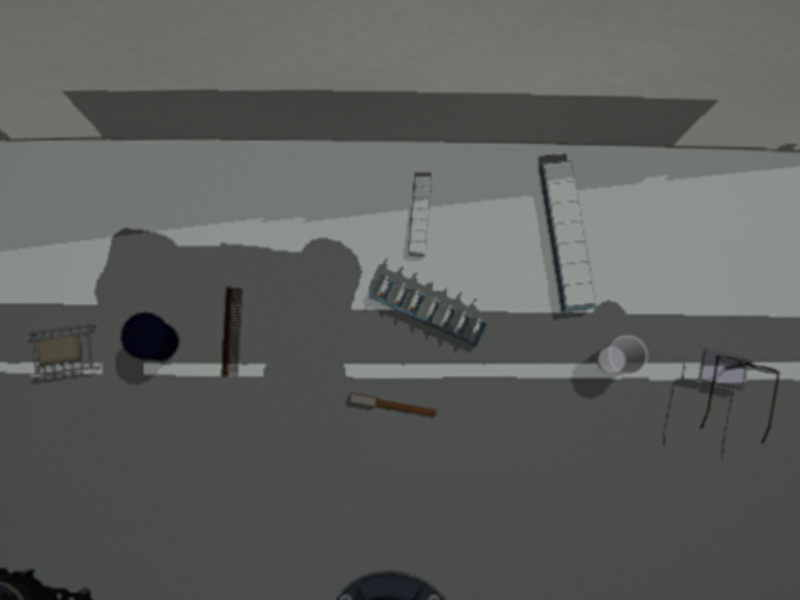

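View pics/scene0.png

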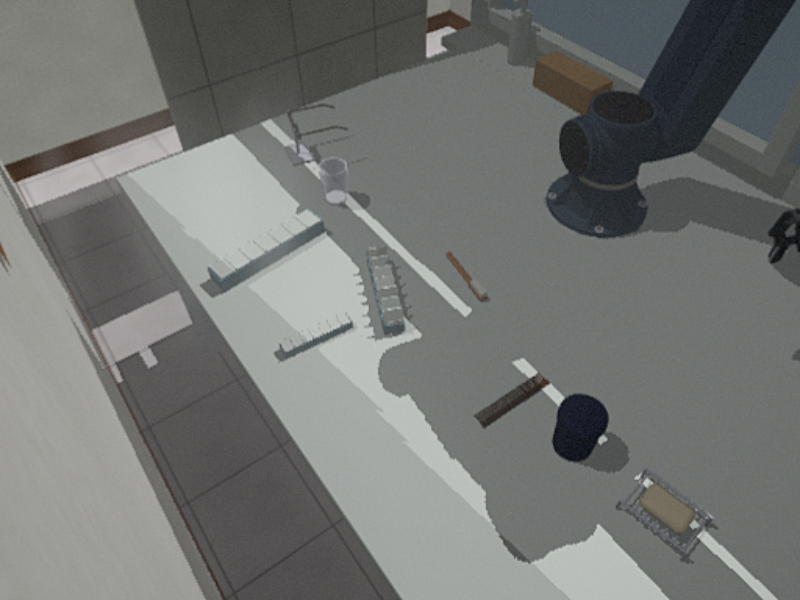

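The top view (800x600) shows three candidates. The small organiser is at (420,215), the large one at (567,232), and the middle one, with its lids ajar, at (428,305). The brush is at (392,405), the comb at (232,332) and the tumbler at (622,355). I expect the middle one to be the right one, so I'll check its size and lid direction in a crop.

```bash
python3 - <<'E'
from h import *
import pickle
c=pickle.load(open("top.pkl","rb"));k=.64
for n,a,b in (("small",(422,174),(417,254)),("mid",(375,282),(480,335)),("large",(556,158),(579,308))):
    A=world(c,a[0]*k,a[1]*k,.03);B=world(c,b[0]*k,b[1]*k,.03);print(n,A,B,np.linalg.norm(A-B))
im=c["image"][155:230,225:325]
im=(255*(im/255.)**.6).astype(np.uint8)
cv2.imwrite("pics/crop.png",cv2.resize(im,(800,600),interpolation=cv2.INTER_CUBIC))
# height points
pts=[]
for v in range(155,230):
    for u in range(225,325):
        s=c["range_z"][v,u]
        if s>0:
            pts.append((u,v,*world(c,u,v,None,0)))
pts=np.array(pts);np.save("pts.npy",pts)
m=(pts[:,4]>.012);P=pts[m];print(len(P),P[:,2:].min(0),P[:,2:].max(0))
r=cv2.minAreaRect(P[:,2:4].astype(np.float32));print(r)
E
```

```text
small [ 0.86872858 -0.05681206  0.03      ] [ 0.71041157 -0.04760558  0.03      ] 0.1585844776456925
mid [0.65572558 0.03075485 0.03      ] [ 0.55799222 -0.16495304  0.03      ] 0.21875417877416983
large [ 0.90645848 -0.31830536  0.03      ] [ 0.61072776 -0.35243092  0.03      ] 0.29769315689663384
1016 [ 0.54159655 -0.17642635  0.01217621] [0.73633962 0.0423181  0.06095089]
((0.6491244435310364, -0.08622929453849792), (0.22311794757843018, 0.14013169705867767), 65.71969604492188)
```

View pics/crop.png

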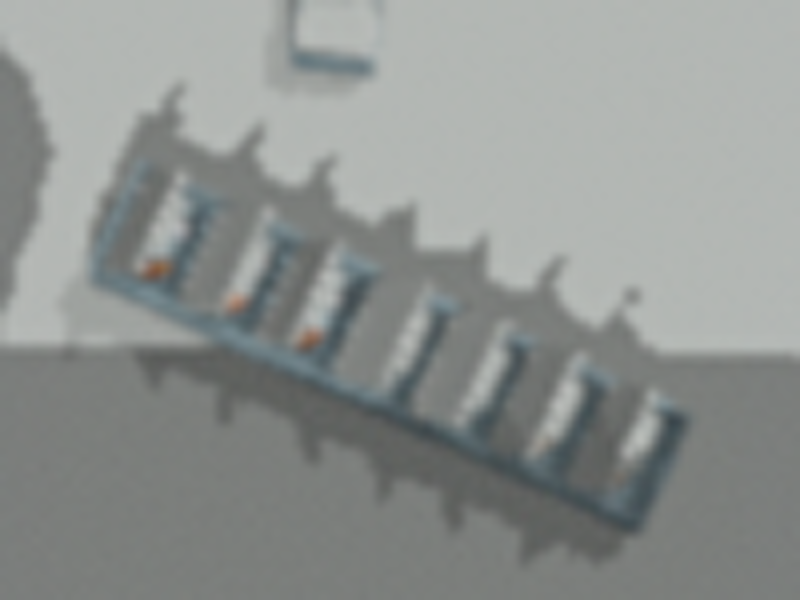

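The middle organiser measures about 220 mm and its lids are ajar, so it is the one. The depth profile along the row should show which side the hinges are on.

```bash
python3 - <<'E'
from h import *
import pickle
P=np.load("pts.npy");c=pickle.load(open("top.pkl","rb"))
print("cam",-c["R"].T@c["t"])
k=.64
# crop px -> image: u=225+x/8, v=155+y/8 ; rim corners at z=.03
for n,(x,y) in dict(L_near=(97,280),L_far=(142,160),R_far=(688,412),R_near=(635,525)).items():
    print(n,world(c,225+x/8,155+y/8,.03))
A=world(c,225+97/8,155+280/8,.03);B=world(c,225+635/8,155+525/8,.03)
d=(B-A)[:2];print(np.linalg.norm(d));d/=np.linalg.norm(d);n=np.array([-d[1],d[0]])
q=P[:,2:4]-A[:2]
s=q@d;w=q@n
m=(w>.01)&(w<.035)&(s>-.01)&(s<.235)
for a in np.arange(-.006,.234,.003):
    h=P[m&(s>=a)&(s<a+.003),4]
    if len(h):print(int(a*1e3),(np.round(np.median(h)*1e3)),round(h.max()*1e3),len(h),end=" | ")
E
```

```text
cam [0.38451493 0.01433967 1.39201451]
L_near [0.62739613 0.03875023 0.03      ]
L_far [0.67216447 0.02292417 0.03      ]
R_far [ 0.58120616 -0.17627024  0.03      ]
R_near [ 0.53979956 -0.15658171  0.03      ]
0.2140741191056278
-6 27.0 37 8 | -3 36.0 40 8 | 0 43.0 44 7 | 3 46.0 49 8 | 6 51.0 56 10 | 9 54.0 59 11 | 12 29.0 59 14 | 15 7.0 58 16 | 18 2.0 5 7 | 20 -1.0 0 6 | 24 23.0 27 6 | 27 33.0 37 6 | 30 36.0 40 8 | 33 41.0 44 8 | 36 46.0 50 7 | 39 48.0 54 10 | 42 52.0 60 10 | 45 50.0 60 14 | 48 3.0 53 16 | 51 -0.0 1 8 | 54 2.0 20 4 | 57 27.0 35 8 | 60 37.0 40 7 | 63 42.0 46 8 | 66 48.0 53 11 | 68 52.0 58 10 | 72 54.0 61 13 | 75 52.0 56 13 | 78 2.0 53 10 | 81 0.0 8 9 | 83 1.0 5 10 | 87 23.0 26 3 | 90 34.0 39 9 | 93 38.0 39 9 | 96 41.0 45 8 | 98 45.0 50 9 | 102 48.0 53 12 | 105 52.0 56 8 | 108 52.0 56 10 | 111 49.0 54 11 | 113 1.0 5 8 | 117 1.0 29 9 | 120 35.0 37 10 | 123 38.0 41 8 | 126 41.0 44 9 | 129 44.0 51 10 | 132 49.0 52 7 | 135 51.0 57 10 | 138 55.0 59 10 | 141 47.0 53 10 | 144 -1.0 6 7 | 147 4.0 7 8 | 150 22.0 36 10 | 153 38.0 39 9 | 156 40.0 45 9 | 159 45.0 50 9 | 162 49.0 57 11 | 165 54.0 59 10 | 168 54.0 58 7 | 170 51.0 58 12 | 174 1.0 2 7 | 177 3.0 5 9 | 180 4.0 24 12 | 183 36.0 41 12 | 186 39.0 42 9 | 189 46.0 51 10 | 192 52.0 54 11 | 195 58.0 60 11 | 198 55.0 58 9 | 201 50.0 58 7 | 204 3.0 5 6 | 207 2.0 7 9 | 210 3.0 7 8 | 213 15.0 32 13 | 216 4.0 26 5 | 219 -1.0 1 6 | 222 1.0 3 9 | 225 -1.0 2 9 | 228 1.0 7 9 | 231 -0.0 3 8 |
```

Depth settles the hinge side: heights climb from 33 to 57 mm going left to right and then drop. So the hinges face the left (+y) end, and organiser +x points along about (-0.41,-0.91). The white bands in the crop are compartment interiors and the grey ones are lid tops. I'll go to a point above the left end with the fingers shut.

play_rows --rows '[0,0,0,-0.0146,0.0315,0,-1,0,0,0,-0.0146,0.0315,0,-1,0,0,0,-0.0146,0.0315,0,-1,0,0,0,-0.0146,0.0315,0,-1,0,0,0,-0.0146,0.0315,0,-1,0,0,0,-0.0146,0.0315,0,-1,0,0,0,-0.0146,0.0315,0,-1,0,0,0,-0.0146,0.0315,0,-1,0,0,0,-0.0146,0.0315,0,-1,0,0,0,-0.0146,0.0315,0,-1,0,0,0,-0.0146,0.0315,0,-1,0,0,0,-0.0146,0.0315,0,-1,0,0,0,-0.0146,0.0315,0,-1,0,0,0,-0.0146,0.0315,0,-1,0,0,0,-0.0146,0.0315,0,-1,0,0,0,-0.0146,0.0315,0,-1,0,0,0,-0.0146,0.0315,0,-1,0,0,0,-0.0146,0.0315,0,-1]' --newtons 20

```text
t: 1.6
tcp_pos: [0.6319, 0.0849, 0.2243]
tcp_rot: [0.793, 0.61, -0.005, -0.001]
wrist_force: [0.2, 0.5, 0.1]
finger_gap: 0.0004
```

play_rows --rows '[0,0,0.123,0,0,0,-1,0,0,0.123,0,0,0,-1,0,0,0.123,0,0,0,-1,0,0,0.123,0,0,0,-1,0,0,0.123,0,0,0,-1,0,0,0.123,0,0,0,-1,0,0,0.123,0,0,0,-1,0,0,0.123,0,0,0,-1,0,0,0.123,0,0,0,-1,0,0,0.123,0,0,0,-1,0,0,0.123,0,0,0,-1,0,0,0.123,0,0,0,-1,0,0,0.123,0,0,0,-1,0,0,0.123,0,0,0,-1]'

```text
t: 2.77
tcp_pos: [0.6352, 0.076, 0.2131]
tcp_rot: [0.976, -0.219, -0.011, 0.007]
wrist_force: [-0.3, 0.4, -0.0]
finger_gap: 0.0001
```

```bash
python3 - <<'E'
from h import *
import pickle
s=state();q=s["tcp_rot"];print(s["t"],s["qpos"],s["tcp_pos"],s["wrist_force"],s["finger_gap"])
from scipy.spatial.transform import Rotation as R
M=R.from_quat(q).as_matrix();print(M,np.degrees(np.arctan2(M[1,0],M[0,0])))
c=cam("wrist");pickle.dump(c,open("wrist.pkl","wb"));cv2.imwrite("pics/w1.png",cv2.resize(c["image"],(800,600)))
print(c["R"],c["t"])
E
```

```text
2.7667 [ 0.1216965   0.46496994  0.28027977  1.41068889 -0.00543135  2.13326403] [0.63522774 0.07601015 0.21308628] [-0.25058101  0.35459566 -0.01678923] 0.00012987472630348815
[[ 0.90423892 -0.42636657 -0.02373875]
 [-0.42665167 -0.90437725 -0.00837506]
 [-0.01789794  0.01770123 -0.99968311]] -25.259583857140694
[[ 0.90370273 -0.42784972 -0.01630911]
 [-0.39641775 -0.85049047  0.3457151 ]
 [-0.16178485 -0.30595846 -0.93819778]] [-0.53977066  0.27517422  0.48840151]
```

View pics/w1.png

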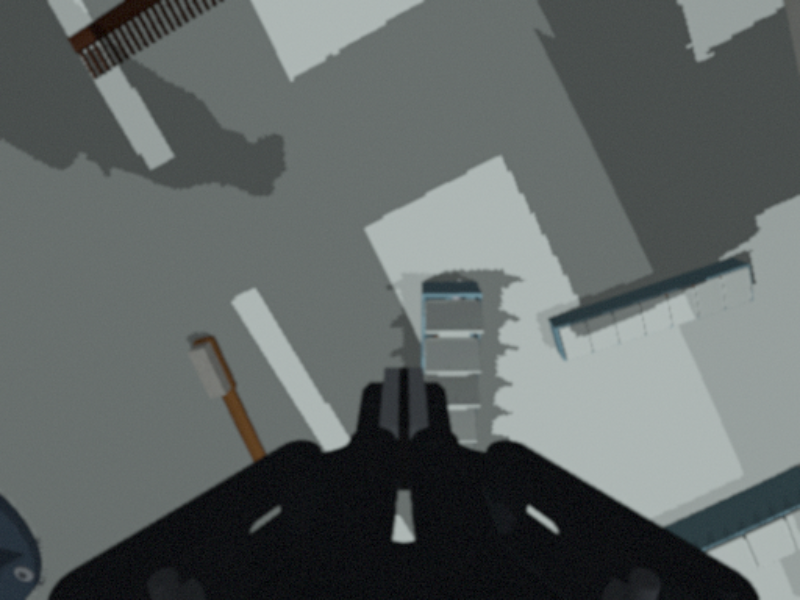

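The wrist view shows the left (+y) end of the organiser at (424..482, 295), with the grey lids' hinges towards that end and their white free edges further along. The shut fingertips are at (404,370). I'll measure the end and axis from here.

```bash
python3 - <<'E'
from h import *
import pickle
c=pickle.load(open("wrist.pkl","rb"));k=.64
for p in ((424,296),(482,296)):print(world(c,p[0]*k,p[1]*k,.03))
for p in ((424,340),):print('edge L',world(c,p[0]*k,p[1]*k,.03))
# depth points on organiser visible
v,u=np.mgrid[170:300,255:320]
P=[]
for a,b in zip(u.ravel(),v.ravel()):
    if c["range_z"][b,a]>0:P.append(world(c,a,b,None,0))
P=np.array(P)
C=np.array([.605,-.068]);
for ang in (-114.3,):
    d=np.array([np.cos(np.radians(ang)),np.sin(np.radians(ang))]);n=np.array([-d[1],d[0]])
    s=(P[:,:2]-C)@d;w=(P[:,:2]-C)@n
    for a in np.arange(-.124,.0,.003):
        m=(s>=a)&(s<a+.003)&(P[:,2]>.027)&(abs(w)<.04)&(P[:,2]<.07)
        if m.sum()>3:print(int(a*1e3),m.sum(),"w",np.round(np.percentile(w[m],[3,97])*1e3),"z",np.round(np.median(P[m,2])*1e3),end=' | ')
# top-cam points: lateral centre vs s, z>.03
T=np.load("pts.npy")[:,2:];s=(T[:,:2]-C)@d;w=(T[:,:2]-C)@n
print()
for a in np.arange(-.12,.12,.03):
    m=(s>=a)&(s<a+.03)&(T[:,2]>.03)&(abs(w)<.04);print(int(a*1e3),np.round(np.percentile(w[m],[3,97])*1e3),m.sum())
E
```

```text
[0.63410619 0.03992889 0.03      ]
[0.6736763  0.02148523 0.03      ]
edge L [0.61895576 0.00656311 0.03      ]
-114 40 w [-17.  20.] z 28.0 | -111 60 w [-18.  23.] z 30.0 | -108 130 w [-17.  23.] z 35.0 | -105 143 w [-17.  22.] z 40.0 | -102 166 w [-18.  22.] z 46.0 | -99 163 w [-18.  22.] z 51.0 | -96 148 w [-18.  21.] z 56.0 | -93 62 w [-18.  21.] z 58.0 | -90 38 w [-17.  11.] z 55.0 | -87 5 w [-18.  13.] z 31.0 | -78 71 w [-17.  23.] z 34.0 | -75 136 w [-17.  22.] z 37.0 | -72 140 w [-16.  22.] z 42.0 | -69 144 w [-18.  22.] z 46.0 | -66 136 w [-18.  21.] z 50.0 | -63 148 w [-18.  21.] z 54.0 | -60 49 w [-18.  22.] z 56.0 | -57 32 w [-18.  13.] z 53.0 | -54 9 w [-18.  11.] z 51.0 | -48 9 w [-16.  18.] z 34.0 | -45 111 w [-18.  22.] z 37.0 | -42 120 w [-14.  22.] z 41.0 | -39 106 w [-2. 22.] z 48.0 | -36 111 w [-1. 22.] z 54.0 | -33 33 w [-1. 22.] z 58.0 | -30 14 w [ 0. 11.] z 56.0 | -27 8 w [ 0. 12.] z 55.0 | -15 33 w [ 3. 22.] z 36.0 | -12 66 w [ 2. 22.] z 39.0 | -9 59 w [ 3. 22.] z 42.0 | -6 62 w [ 4. 22.] z 46.0 | -3 56 w [ 4. 22.] z 50.0 | 0 48 w [ 8. 22.] z 53.0 | 
-120 [-18.  21.] 87
-90 [-20.  21.] 95
-60 [-17.  21.] 91
-30 [-19.  21.] 89
0 [-20.  21.] 112
30 [-20.  21.] 110
60 [-19.  21.] 104
90 [-21.  23.] 31
```

play_rows --rows '[0.018,0.018,-0.017,0.0172,0.002,0,-1,0,0,0,0.0172,0.002,0.0,-1,0,0,0,0,0,0.03,-1,0,0,0,0,0,0.03,-1,0,0,0,0,0,0.03,-1,0,0,0,0,0,0.02,-1,0,0,0,0,0,0,-1]'

```text
t: 3.4
tcp_pos: [0.6716, 0.0543, 0.0994]
tcp_rot: [0.98, -0.201, 0.005, -0.002]
wrist_force: [-1.2, -0.0, -1.1]
finger_gap: 0.0002
```

```bash
cat >> h.py <<'E'
from scipy.spatial.transform import Rotation as Ro
def rep():
    s=state();M=Ro.from_quat(s["tcp_rot"]).as_matrix();p=s["tcp_pos"]
    a=np.radians(-114.3);d=np.array([np.cos(a),np.sin(a)]);n=np.array([-d[1],d[0]]);e=p[:2]-[.607,-.069]
    G=np.c_[[*n,0],[*d,0],[0,0,-1.]]
    rv=Ro.from_matrix(M.T@G).as_rotvec()
    print("t",s["t"],"s,w,z mm",np.round(1e3*np.array([e@d,e@n,p[2]]),1),"fix rv",rv.round(3),"F",s["wrist_force"].round(1))
    return M
E
python3 -c "
from h import *
rep()"
```

```text
t 3.4 s,w,z mm [-138.9    8.1   99.4] fix rv [-0.006 -0.01   0.02 ] F [-1.2 -0.  -1.1]
```

play_rows --rows '[-0.006,-0.01,0.02,-0.008,0,0.015,-1,0,0,0,0,0,0.015,-1,0,0,0,0,0,0.015,-1,0,0,0,0,0,0.004,-1,0,0,0,0,0,0,-1]'

```text
t: 3.82
tcp_pos: [0.667, 0.0556, 0.0514]
tcp_rot: [0.979, -0.204, 0.001, -0.001]
wrist_force: [0.2, -0.1, -0.5]
finger_gap: 0.0
```

```bash
python3 - <<'E'
from h import *
M=rep()
c=cam("scene");im=c["image"][130:240,190:300]
cv2.imwrite("pics/s2.png",cv2.resize(im,(600,600),interpolation=cv2.INTER_CUBIC))
# fingertip height check by depth, around TCP projection
p=state()["tcp_pos"];uv,_=cv2.projectPoints(p.reshape(1,3),cv2.Rodrigues(c["R"])[0],c["t"],c["mtx"],c["dist"]);print(uv)
E
```

```text
t 3.8167 s,w,z mm [-138.2    3.4   51.4] fix rv [-0.002 -0.002  0.013] F [ 0.2 -0.1 -0.5]
[[[250.98821334 208.68782111]]]
```

View pics/s2.png

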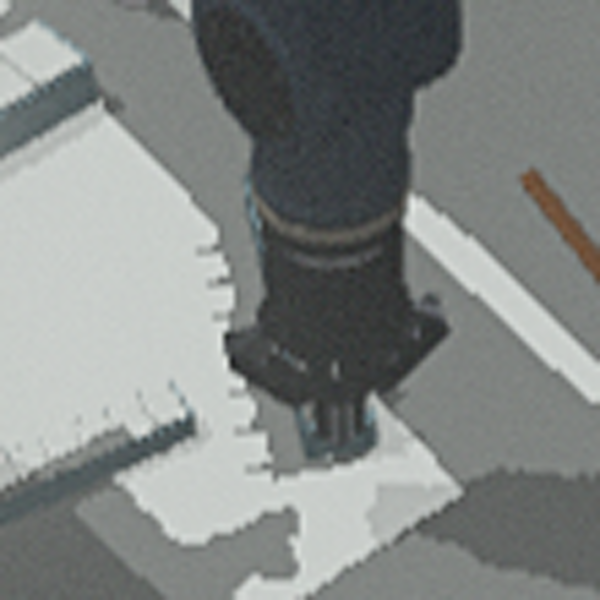

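The fingertips sit at crop (335,440), just off the hinge end and aligned with the row. The TCP projects to (332,429), so the two agree. I'll lower to about 41 mm and start the stroke in short pieces.

play_rows --rows '[0,0,0.013,-0.003,0,0.008,-1,0,0,0,0,0.004,0.001,-1,0,0,0,0,0.006,0,-1,0,0,0,0,0.006,0,-1]'

```text
t: 4.2
tcp_pos: [0.6598, 0.0421, 0.0457]
tcp_rot: [0.978, -0.21, 0.004, -0.002]
wrist_force: [-0.1, -0.4, -0.1]
finger_gap: -0.0003
```

```bash
python3 -c "
from h import *
rep()"
```

```text
t 4.2 s,w,z mm [-123.     2.4   45.7] fix rv [-0.005 -0.008  0.002] F [-0.1 -0.4 -0.1]
```

play_rows --rows '[-0.005,-0.008,0.002,-0.001,0.005,0.004,-1,0,0,0,0,0.006,0,-1,0,0,0,0,0.006,0,-1,0,0,0,0,0.006,0,-1]'

```text
t: 4.53
tcp_pos: [0.6487, 0.0187, 0.0427]
tcp_rot: [0.978, -0.211, 0.0, 0.0]
wrist_force: [-0.4, 0.4, 0.9]
finger_gap: 0.0001
```

```bash
python3 -c "
from h import *
rep()"
```

```text
t 4.5333 s,w,z mm [-97.1   1.9  42.7] fix rv [ 0.    -0.    -0.001] F [-0.4  0.4  0.9]
```

```bash
python3 - <<'E'
from h import *
c=cam("wrist");cv2.imwrite("pics/w2.png",cv2.resize(c["image"][150:384,180:400],(660,702))[:600])
rep()
E
```

```text
t 4.5833 s,w,z mm [-96.    1.9  42.8] fix rv [ 0.001 -0.    -0.001] F [-0.7 -0.4 -0.5]
```

View pics/w2.png

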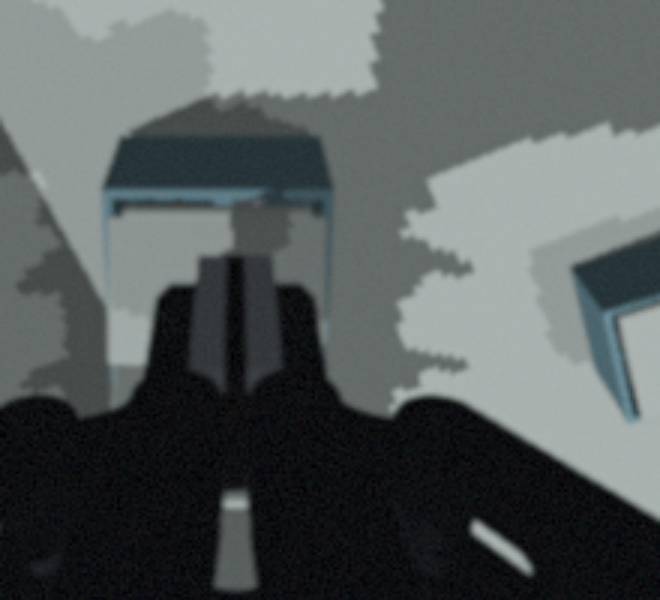

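Lid 1 now lies flat: it is bright and spans rows 205-365 between the rims at x=105 and 325. The fingers at x=235 are roughly centred. I'll carry on with the stroke.

play_rows --rows '[0,0,0,-0.001,0.006,0,-1,0,0,0,0,0.006,0,-1,0,0,0,0,0.006,0,-1,0,0,0,0,0.006,0,-1,0,0,0,0,0.006,0,-1,0,0,0,0,0.006,0,-1]'

```text
t: 5.08
tcp_pos: [0.631, -0.0178, 0.043]
tcp_rot: [0.977, -0.211, 0.0, 0.0]
wrist_force: [0.3, 0.4, -0.0]
finger_gap: 0.0001
```

```bash
python3 -c "
from h import *
rep()"
```

```text
t 5.0833 s,w,z mm [-56.6   0.8  43. ] fix rv [ 0.    -0.001 -0.001] F [ 0.3  0.4 -0. ]
```

Very stable: z is 43 mm and the force is negligible. Continuing.

play_rows --rows '[0,0,0,0,0.006,0.001,-1,0,0,0,0,0.006,0,-1,0,0,0,0,0.006,0,-1,0,0,0,0,0.006,0,-1,0,0,0,0,0.006,0,-1,0,0,0,0,0.006,0,-1,0,0,0,0,0.006,0,-1,0,0,0,0,0.006,0,-1,0,0,0,0,0.006,0,-1,0,0,0,0,0.006,0,-1]'

```text
t: 5.92
tcp_pos: [0.6035, -0.0786, 0.042]
tcp_rot: [0.977, -0.211, 0.0, 0.0]
wrist_force: [0.1, -0.1, 0.3]
finger_gap: -0.0
```

```bash
python3 - <<'E'
from h import *
rep()
c=cam("wrist");cv2.imwrite("pics/w3.png",cv2.resize(c["image"][100:384,130:450],(640,568)))
E
```

```text
t 5.9167 s,w,z mm [10.2  0.7 42. ] fix rv [ 0.    -0.001 -0.001] F [ 0.1 -0.1  0.3]
```

View pics/w3.png

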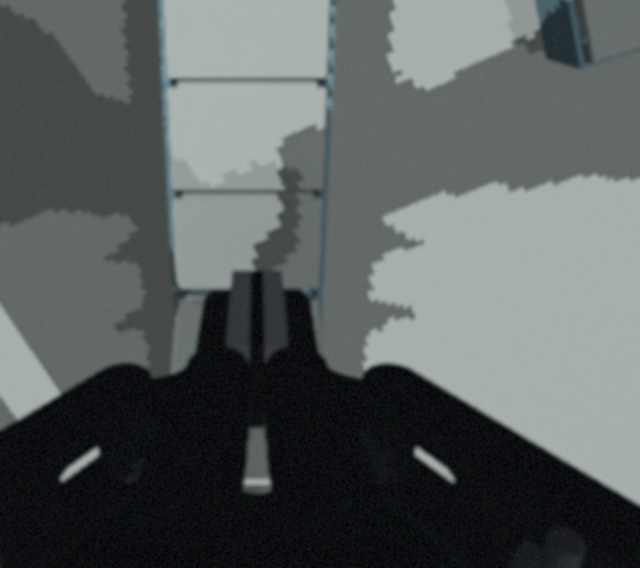

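The lids behind the fingers are flat and flush, with seams at rows 80, 192 and 293. Continuing through lid 7.

play_rows --rows '[0,0,0,0,0.006,0,-1,0,0,0,0,0.006,0,-1,0,0,0,0,0.006,0,-1,0,0,0,0,0.006,0,-1,0,0,0,0,0.006,0,-1,0,0,0,0,0.006,0,-1,0,0,0,0,0.006,0,-1,0,0,0,0,0.006,0,-1]'

```text
t: 6.63
tcp_pos: [0.5814, -0.1271, 0.0421]
tcp_rot: [0.977, -0.211, 0.0, 0.0]
wrist_force: [0.9, -0.2, 0.6]
finger_gap: 0.0003
```

play_rows --rows '[0,0,0,0,0.006,0,-1,0,0,0,0,0.006,0,-1,0,0,0,0,0.006,0,-1,0,0,0,0,0.006,0,-1,0,0,0,0,0.006,0,-1,0,0,0,0,0.006,0,-1,0,0,0,0,0.006,0,-1,0,0,0,0,0.006,0,-1,0,0,0,0,0.006,0,-1,0,0,0,0,0,0,-1]'

```text
t: 7.47
tcp_pos: [0.556, -0.1829, 0.0422]
tcp_rot: [0.977, -0.212, 0.0, 0.0]
wrist_force: [0.2, 0.1, -0.8]
finger_gap: 0.0
```

```bash
python3 - <<'E'
from h import *
rep()
c=cam("wrist");cv2.imwrite("pics/w4.png",cv2.resize(c["image"][50:384,100:450],(630,600)))
E
```

```text
t 7.4667 s,w,z mm [124.8   0.4  42.2] fix rv [ 0.001 -0.001 -0.002] F [ 0.2  0.1 -0.8]
```

View pics/w4.png

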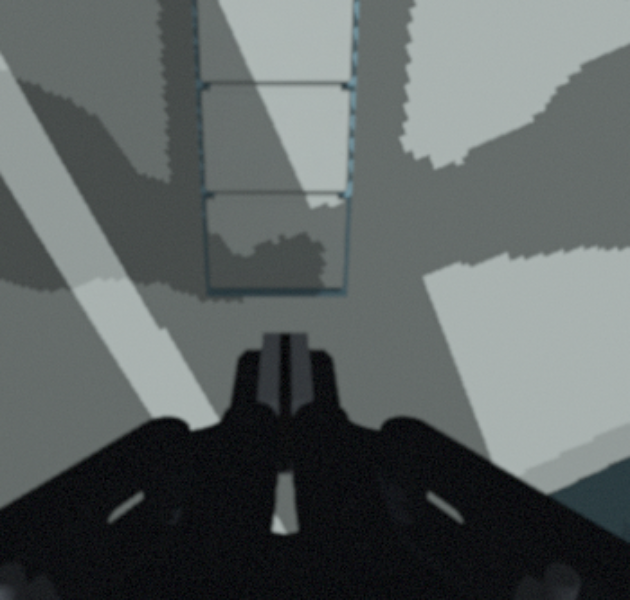

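Lid 7 is shut flush (rows 195-290), and the fingers are past the end of the organiser at row 335. I'll raise the hand, move clear and check from above.

play_rows --rows '[0,0,0,0,0.006,-0.02,-1,0,0,0,0,0.01,-0.03,-1,0,0,0,0,0.01,-0.03,-1,0,0,0,-0.01,0.01,-0.03,-1,0,0,0,-0.02,0.01,-0.03,-1,0,0,0,-0.02,0.01,-0.01,-1,0,0,0,-0.02,0.01,0,-1,0,0,0,-0.02,0.01,0,-1,0,0,0,0,0,0,-1,0,0,0,0,0,0,-1]'

```text
t: 8.35
tcp_pos: [0.4395, -0.2142, 0.1993]
tcp_rot: [0.978, -0.21, 0.001, 0.0]
wrist_force: [-0.2, -0.2, -0.5]
finger_gap: -0.0002
```

```bash
python3 - <<'E'
from h import *
rep()
c=cam("top");im=c["image"][100:300,80:430]
cv2.imwrite("pics/t5.png",cv2.resize((255*(im/255.)**.7).astype(np.uint8),(800,457),interpolation=cv2.INTER_CUBIC))
a=np.radians(-114.3);d=np.array([np.cos(a),np.sin(a)]);n=np.array([-d[1],d[0]])
P=np.array([world(c,u,v,None,0) for v in range(155,230) for u in range(225,325) if c["range_z"][v,u]>0])
e=P[:,:2]-[.607,-.069];s=e@d;w=e@n
m=(abs(s)<.13)&(abs(w)<.04)&(P[:,2]>.02)&(P[:,2]<.1)
print("s",np.percentile(s[m],[1,99]),"w",np.percentile(w[m],[2,98]))
print([(i+1,np.round(1e3*np.percentile(P[m&(s>-.1075+.031*i)&(s<-.0785+.031*i),2],[50,90]),1)) for i in range(7) if (m&(s>-.1075+.031*i)&(s<-.0785+.031*i)).sum()])
E
```

```text
t 8.35 s,w,z mm [201.3 -92.9 199.3] fix rv [ 0.    -0.001  0.   ] F [-0.2 -0.2 -0.5]
s [-0.11140294  0.10762233] w [-0.02305328  0.02088275]
[(1, array([31.9, 35.6])), (2, array([31.8, 36.3])), (3, array([31.6, 35.7])), (4, array([32.1, 35.9])), (5, array([31.7, 35.6])), (6, array([32.1, 36. ])), (7, array([31.6, 35.8]))]
```

View pics/t5.png

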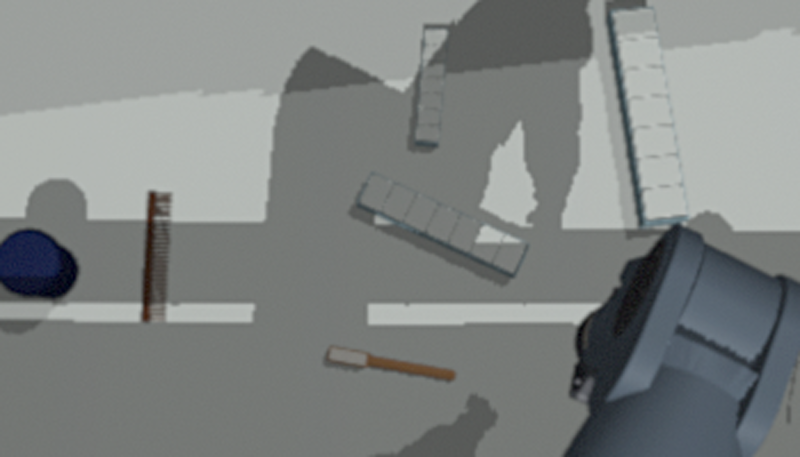

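The top view shows all seven lids flat (depth 32 mm each), with the organiser in place at (440,225). The brush, comb and pot haven't moved.

```bash
python3 -c "
from h import *
print(finish_job())"
```

```text
the job is handed in; nothing more can be done
None
```

I closed all seven lids of the 223 mm organiser in one light stroke and handed the job in at about 8.4 s. The fingers were shut and ran from the hinge end towards organiser +x. The TCP stayed about 42–43 mm above the sill, roughly 10 mm over the shut lids.

- **Lids:** after the stroke, the top camera's depth reads about 32 mm over every lid, against 33 mm for shut. The wrist and top pictures show them flush.
- **Organiser:** it shows no shift beyond the few millimetres of measuring noise. Wrist force stayed at about 1 N or less at the end of each move; I did not record the peaks in between.
- **Other things:** the brush, comb and denture pot look unmoved in the last picture. The arm hid the tumbler there, so I couldn't check it, but the hand's planned path stayed well away from it.
- **Finish:** the hand ended clear, 0.2 m up and off to the side.

One early check disagreed. In the first colour crop I took the white bands for lids, which put the hinges at the other end. The depth profile showed they were compartment interiors, and the wrist view confirmed it before I touched anything.

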